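Line up the espresso cups with a ruler

ROBOT

A 6-joint arm with a two-finger parallel gripper is mounted at the origin on the work surface. World frame = base frame: x ahead of the robot, y to its left, z up, the work surface at z = 0. Lengths are in m, angles in degrees, forces in N, time in s.
With the tool pointing down it reaches from about 0.3 to 0.75 m from the base axis. Payload 8.5 kg.
Tool frame: the origin (TCP) lies midway between the tips of the shut fingers; the grasp point (between the pads) lies 19 mm behind it (env.tcp_to_grasp is the z of the grasp point in the tool frame, in m); z points along the fingers, y is the line along which they close (so a half turn about z gives the same grasp; the last joint's range is limited). The gripper opens to 85 mm and grips with 20 to 120 N. Pads are 22 mm wide; open, the fingers measure 114 mm over their backs; the gripper's body (76 mm by 85 mm) begins 54 mm behind the grasp point. The pads swing forward as they close: fully open they stand 13 mm farther back than shut.
Start: joints at [56.763, 21.807, 74.336, -0, 83.858, -12.336], TCP at [0.196, 0.514, 0.231] pointing down, gripper open.
Joint ranges: [-178.18, 178.18], [-50.72, 133.34], [12.68, 142.11], [-81.47, 261.47], [9.98, 163.14], [-165.26, 165.26]. Speed limits (degrees/s): [136.94, 136.94, 180, 180, 180, 180].

INTERFACE

Orientations are given as a 3x3 rotation matrix whose columns are the frame's x, y, z axes.
In Python, from rig import env, imaging, job, models gives the robot as it stands. The module is installed in compiled form; this text tells all that it offers.
- The arm moves only by the tool jog_arm, never from a script. Its argument "plan" is text: rows parted by semicolons, each of 7 numbers parted by spaces: the turn, a rotation vector about the tool's x, y, z in degrees, then the shift along the tool's x, y, z in cm, then the closure in counts, from 0 (fully open) to 255 (shut). In form: rx ry rz x y z claw; .... A call has 1 to 10 rows; each row shifts and turns the commanded pose from where the row before left it, along the tool's axes as they then stand; what a row does not reach is not made up. A row lasts 1/12 s, in which the tool goes at most 41.7 mm and 7.16 degrees, less where a joint would pass 70% of its speed; a pose out of reach is approached as far as the arm can. A call with a gripper value outside its range is refused whole. The fingers move at their own pace and stop on an object; "grip_force" is the grip in N (left out, the last holds). Time passes only in rows, so rows that do not move let the fingers close. It gives the time, the measured TCP pose, the force, the opening and the grip force at its end, in the units of the state.
- env.observe(): the state, without advancing time (a new reading comes with each control period).
- imaging.get_image(name): name is "side" or "top" or "wrist"; returns a dict with "pixels" (480x640x3 uint8, red, green, blue), "depth" (480x640 float32, m along the optical axis (not along the pixel's ray), 0 where there is no reading), "fov_y" (degrees; the focal length in pixels is half the picture's height over the tangent of half this angle, whatever the lens; pixels are square), "cx", "cy" (the principal point, pixels), "world_from_camera" (4x4, takes a point from camera to world coordinates). Camera axes: x right, y down, z forward; pixel columns grow to the right and rows downward; lengths in m; the calibration is good to about 2 mm. A picture is of the moment at which its call begins.
- job.close_job(): hands the job in; it is judged then, once.
Trained networks look in the newest picture that a camera, given by its name, has taken for a name from the list of things; names that differ only in an ending like _2 or _b are one class to them, and where a whole thing is asked for, a point or a joint stands for the part that bears it (a point fixed in the world has none). Each returns a list of dicts, best first, with "confidence" (0 to 1); they miss things now and then, are a little off and sometimes report something else, mostly with a low value. They report only what shows in the picture. A call takes as long as a camera call. They do not tell look-alikes from the thing itself.
- models.outline_of(camera, query): "region" (480x640 bool, what is visible of it) and "bbox" ([centre column, centre row, width, height] in pixels, round what is visible of it).
- models.tip_of(camera, query): "at" ([column, row] in pixels: a listed point, or the origin of a listed thing).
The state is a dict: "time_s": time; "q": joint angles; "qvel": joint speeds; "joint_efforts": joint torques, N m; "position": TCP position; "tool_rot": TCP orientation; "ft_force": force on the tool from outside, world axes, zero at the start; "wrist_torque": the same for the moment, N m; "grip_width": finger opening in m; "gripper_force": force on a finger pad.
Only numpy, scipy, OpenCV 4.12 (cv2) and the standard library are available. Lean on these libraries where they do the work, as an engineer would, in place of code of your own. Each camera call takes 0.05 s, during which the arm holds its last target. There are 200 camera calls.

TASK

Take the ruler from its cork mat and, touching the cups with nothing but the ruler, push the four espresso cups into one straight row, so that each stands upright and wholly on the white band of the serving board. Then lay the ruler gently back down flat on its mat, along the mat's length, and let go; do not knock over any cup or disturb the blue sugar bowl.

Things in the scene. Friction and masses are not known exactly. Their poses are not given: they have to be found in the camera images.
- board: Dark wooden serving board, fixed, 260 (x) x 340 (y) x 12 mm thick; origin at the centre of its underside, on the counter. A flush white band 74 mm wide runs its full 340 mm along y, centred at board x = +70 mm, the side away from the robot. Its +x points away from the robot, turned up to 0.22 rad either way.
- band (a point): Point on the board's top surface at the middle of the white band (12 mm above the counter). Same axes as the board: y runs along the band, x across it, away from the robot.
- cup_green: Loose straight-sided white espresso cup without handle with green diamond pattern, 60 mm in diameter, 62 mm high, about 0.16 kg, open at the top; origin at the centre of its underside. The four start upright on the board in a ragged row, in any order, 62 mm or more apart along the band, within 109 mm of its middle, their centres 30 to 100 mm short of its centre line (band x -100 to -30 mm).
- cup_red: Loose straight-sided white espresso cup without handle with red diamond pattern, 60 mm in diameter, 62 mm high, about 0.16 kg, open at the top; origin at the centre of its underside. The four start upright on the board in a ragged row, in any order, 62 mm or more apart along the band, within 109 mm of its middle, their centres 30 to 100 mm short of its centre line (band x -100 to -30 mm).
- cup_blue: Loose straight-sided white espresso cup without handle with blue diamond pattern, 60 mm in diameter, 62 mm high, about 0.16 kg, open at the top; origin at the centre of its underside. The four start upright on the board in a ragged row, in any order, 62 mm or more apart along the band, within 109 mm of its middle, their centres 30 to 100 mm short of its centre line (band x -100 to -30 mm).
- cup_orange: Loose straight-sided white espresso cup without handle with orange diamond pattern, 60 mm in diameter, 62 mm high, about 0.16 kg, open at the top; origin at the centre of its underside. The four start upright on the board in a ragged row, in any order, 62 mm or more apart along the band, within 109 mm of its middle, their centres 30 to 100 mm short of its centre line (band x -100 to -30 mm).
- ruler: Loose aluminium ruler, 0.28 kg: flat plate 56 (x) x 300 (y) x 12 mm thick, origin at the centre of its underside. Pushing edge: the long face at x = +28 mm, with black marks, 12 mm high. Wooden grip: ridge along y, 22 mm wide, 100 mm long, centred at x = -10, y = 0, from z = 12 to 54 mm. Starts on its mat, pushing edge towards the robot's left (+y). Held by the ridge, fingers stay behind the edge.
- ruler_grip (a point): Point in the ruler's grip to take from above: on the ridge's centre line, ruler (x, y, z) = (-10, 0, 36) mm. Close the fingers along the ruler's x.
- mat: Cork mat, the ruler's place, fixed flat on the counter to the left or right of the board: 110 (its x) x 360 (its y) x 4 mm thick, origin at the centre of its underside; its long side (y) runs roughly along world x.
- sugar_bowl: Blue lidded sugar bowl, 100 mm across, 83 mm high, loose, on the other side of the board from the mat. Origin at its underside. Leave alone.
Not all that is in view belongs to the job. Leave any yellow look-alike of the cup_blue alone.

How it is judged:
By the outcome, as a careful person would: the job done as asked, in the order asked, and still so for the second after the job is handed in, with the robot touching nothing.
It also fails if it takes over 58 s, if anything falls off the work surface, if the arm or the gripper's body presses on something with over 40 N, if the wrist force passes 120 N, or if a joint passes its speed limit or range.

## Working session

There is one attempt and no reset: what is moved stays moved. The work goes in short steps, Python scripts to look and compute and a tool call to move; the robot and the scene stay as the last step left them, time stands still between calls to the robot, and variables do not carry over. Pictures are saved under pics/ and viewed, at most 10 in all, crops included, and the job is handed in when it is done.

Besides the shell and the picture viewer there is one more tool, called after ">>>" as a command line: name --argument value ..., lists and objects as JSON in quotes. jog_arm: Moves the arm, as the interface text tells. Its arguments: {"type":"object","properties":{"plan":{"type":"string"},"grip_force":{"type":"number"}},"required":["plan"]}

```bash
mkdir -p pics
cat > h.py <<'E'
import numpy as np, cv2
from rig import env, imaging, job, models
def ray(im,u,v,z):
    f=240/np.tan(np.radians(im['fov_y']/2)); T=im['world_from_camera']
    d=T[:3,:3]@np.array([(u-im['cx'])/f,(v-im['cy'])/f,1]); o=T[:3,3]
    return o+d*(z-o[2])/d[2]
def cloud(im):
    f=240/np.tan(np.radians(im['fov_y']/2)); T=im['world_from_camera']; D=im['depth']
    v,u=np.mgrid[:480,:640]
    P=np.stack([(u-im['cx'])/f*D,(v-im['cy'])/f*D,D],-1)
    return P@T[:3,:3].T+T[:3,3]
def save(im,n): cv2.imwrite('pics/'+n,im['pixels'][:,:,::-1])
E
python3 - <<'E'
from h import *
im=imaging.get_image('top'); save(im,'top1.png'); W=cloud(im)
for q in ['board','cup_green','cup_red','cup_blue','cup_orange','ruler','mat','sugar_bowl']:
    for r in models.outline_of('top',q)[:3]:
        m=r['region']&(im['depth']>0); P=W[m]
        zt=np.percentile(P[:,2],90); Q=P[P[:,2]>zt-.012]
        (c,s,a)=cv2.minAreaRect((P[:,:2]*1000).astype(np.float32))
        print(q,round(r['confidence'],2),np.round(r['bbox']),'ztop',round(zt,3),'topmean',Q.mean(0).round(4),'rect',np.round(c),np.round(s),round(a,1))
for q in ['ruler_grip','band','ruler','mat','board']:
    for r in models.tip_of('top',q)[:2]: 
        z={'ruler_grip':.04,'band':.012,'ruler':.004}.get(q,0)
        print(q,round(r['confidence'],2),r['at'],ray(im,*r['at'],z).round(4))
s=env.observe();print(s['position'],s['tool_rot'],s['time_s'],s['grip_width'],env.tcp_to_grasp)
E
```

```text
board 0.63 [317. 219. 170. 129.] ztop 0.014 topmean [0.534  0.0344 0.012 ] rect [547.  36.] [266. 348.] 0.3
cup_green 0.74 [261. 196.  35.  42.] ztop 0.074 topmean [0.5713 0.1424 0.0715] rect [579. 149.] [79. 64.] 28.2
cup_red 0.68 [373. 201.  38.  37.] ztop 0.074 topmean [ 0.5656 -0.0711  0.0714] rect [568. -70.] [66. 60.] 48.6
cup_red 0.23 [298. 197.  34.  37.] ztop 0.074 topmean [0.5707 0.0692 0.0716] rect [579.  72.] [79. 65.] 27.6
cup_blue 0.85 [231. 312.  38.  38.] ztop 0.062 topmean [0.3474 0.194  0.0593] rect [348. 194.] [58. 60.] 20.6
cup_blue 0.6 [297. 199.  30.  34.] ztop 0.074 topmean [0.5699 0.0701 0.0715] rect [570.  69.] [60. 58.] 46.9
cup_orange 0.64 [337. 206.  32.  38.] ztop 0.074 topmean [ 0.556  -0.0017  0.0719] rect [560.   2.] [71. 62.] 51.7
ruler 0.83 [149. 269.  52. 152.] ztop 0.057 topmean [0.4348 0.356  0.0565] rect [436. 370.] [ 63. 298.] 85.3
mat 0.89 [158. 260.  75. 183.] ztop 0.006 topmean [0.4595 0.3376 0.0039] rect [453. 354.] [117. 366.] 86.1
sugar_bowl 0.71 [516. 259.  61.  55.] ztop 0.067 topmean [ 0.4627 -0.3477  0.0621] rect [ 463. -358.] [107. 114.] 25.9
ruler_grip 0.81 [149.1, 268.5] [0.431  0.3592 0.04  ]
band 0.61 [314.9, 184.2] [0.6091 0.0416 0.012 ]
ruler 0.68 [149.6, 268.8] [0.4323 0.3729 0.004 ]
mat 0.86 [162.2, 256.4] [0.4581 0.3504 0.    ]
board 0.81 [320.4, 214.7] [0.5483 0.0297 0.    ]
[0.19620852 0.51380096 0.23131214] [[-9.34199622e-01  3.56750706e-01  2.72575117e-05]
 [ 3.56750706e-01  9.34199622e-01 -9.78039845e-06]
 [-2.89531212e-05  5.87292019e-07 -1.00000000e+00]] 0.7 0.08562440495441816 -0.0187
```

View pics/top1.png

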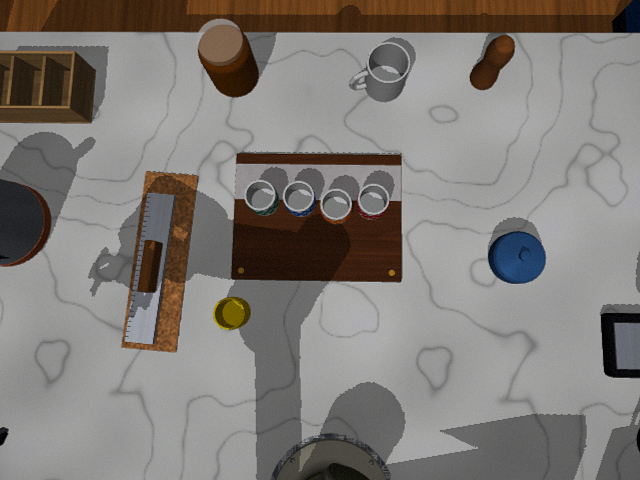

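The picture shows the ruler on its mat at (150,268), with its black marks on the left (+y) side. The cups are green (262,198), blue (298,198), orange (336,205) and red (373,201), and the band is at rows 165-200.

Possible mix-ups:
- **Ruler:** (150,268) is the only ruler-like thing. The tray (45,88), pan (15,222) and tablet (622,345) don't match it.
- **cup_blue:** either (298,198) or the yellow cup at (231,313). I choose (298,198), since it stands on the board. The mug at (386,70) is not one of the four.

Next I'll take a close crop and refine the geometry.

Run:
```python
from h import *
from scipy.optimize import least_squares
im=imaging.get_image('top'); W=cloud(im); px=im['pixels']
cv2.imwrite('pics/crop.png',cv2.resize(px[140:360,110:420,::-1],None,fx=2.5,fy=2.5,interpolation=cv2.INTER_CUBIC))
for n,(x,y) in dict(g=(.575,.145),b=(.57,.07),o=(.558,0),r=(.567,-.071)).items():
    m=(abs(W[...,2]-.072)<.006)&(np.hypot(W[...,0]-x,W[...,1]-y)<.036)
    P=W[m][:,:2]; 
    f=lambda p:np.hypot(P[:,0]-p[0],P[:,1]-p[1])-.0285
    s=least_squares(f,[x,y],loss='soft_l1',f_scale=.002); print(n,m.sum(),s.x.round(4),np.abs(s.fun).mean().round(4))
hsv=cv2.cvtColor(px,cv2.COLOR_RGB2HSV)
# band: grey light pixels at z~.012 on board
sel=(abs(W[...,2]-.012)<.004)&(abs(W[...,0]-.6)<.08)&(abs(W[...,1]-.036)<.2)
wh=sel&(hsv[...,2]>75)&(hsv[...,1]<60)
P=W[wh][:,:2]*1000
print('band',wh.sum(),P.min(0),P.max(0))
b=(abs(W[...,2]-.012)<.004)&(abs(W[...,0]-.547)<.17)&(abs(W[...,1]-.036)<.2)
print('board',cv2.minAreaRect((W[b][:,:2]*1000).astype(np.float32)))
# far edge lines of band and board
for name,M,zz in(('band',wh,0),('board',b,0)):
  Q=W[M][:,:2]
  E=np.array([(y,np.percentile(Q[abs(Q[:,1]-y)<.004][:,0],98)) for y in np.arange(-.12,.19,.01)])
  print(name,'far edge fit',np.polyfit(E[:,0],E[:,1],1))
for nm,lo,hi in(('ridge',.045,.065),('plate',.01,.024)):
  m=(W[...,2]>lo)&(W[...,2]<hi)&(abs(W[...,0]-.435)<.17)&(abs(W[...,1]-.36)<.06)
  print(nm,m.sum(),cv2.minAreaRect((W[m][:,:2]*1000).astype(np.float32)),W[m].mean(0).round(4))
m=(W[...,2]>.0025)&(W[...,2]<.008)&(abs(W[...,0]-.455)<.25)&(abs(W[...,1]-.35)<.1)
print('mat',cv2.minAreaRect((W[m][:,:2]*1000).astype(np.float32)))
```

```text
g 244 [0.5718 0.1426] 0.0012
b 238 [0.5708 0.0693] 0.0013
o 233 [ 0.5562 -0.0019] 0.0012
r 230 [ 0.5666 -0.0724] 0.0012
band 4289 [ 521.20980276 -133.84619181] [671.00963222 205.66537007]
board ((544.039306640625, 36.16111755371094), (339.5997009277344, 260.2904357910156), 89.89814758300781)
band far edge fit [1.23433779e-04 6.50118145e-01]
board far edge fit [0.00074864 0.66811165]
ridge 701 ((435.4732666015625, 357.33978271484375), (23.265111923217773, 99.92862701416016), 86.2144775390625) [0.4351 0.356  0.0564]
plate 3380 ((436.6565856933594, 367.571044921875), (60.26676940917969, 300.8089599609375), 85.55144500732422) [0.4325 0.3671 0.0158]
mat ((455.20831298828125, 350.03070068359375), (499.2164306640625, 198.9314727783203), 0.1030615046620369)
```

View pics/crop.png

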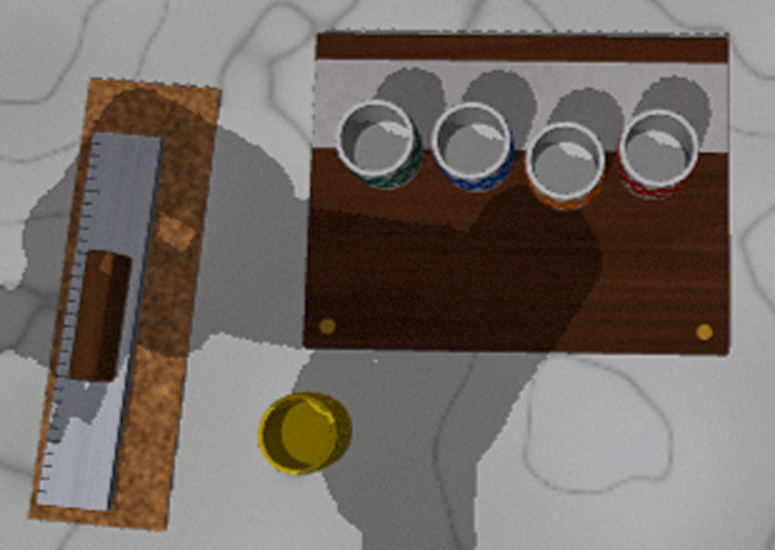

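>>> jog_arm --plan "0 0 -4 -2.6 -1.4 0 0;0 0 -4 -2.6 -1.4 0 0;0 0 -4 -2.6 -1.4 0 0;0 0 -4 -2.6 -1.4 0 0;0 0 0 -2.6 -1.4 0 0;0 0 0 -2.6 -1.4 0 0;0 0 0 -2.6 -1.4 0 0;0 0 0 -2.5 -1.4 0 0;0 0 0 -2.5 -1.4 0 0;0 0 0 0 0 0 0"

```text
time_s: 1.58
position: [0.4071, 0.3501, 0.231]
tool_rot: [[-0.996, 0.09, 0.001], [0.09, 0.996, -0.001], [-0.001, -0.001, -1.0]]
ft_force: [0.2, -0.2, -0.0]
grip_width: 0.0853
gripper_force: 0.0
```

The crop confirms the choice: the ruler's marks are on the left, the four cups stand on the board, and the yellow look-alike is off it. The board's yaw is about 0, and the band centre is at x≈0.614.

>>> jog_arm --plan "0 0 -0.8 -1.4 0.5 0 0;0 0 0 -1.4 0.46 1 0;0 0 0 0 0 3.5 0;0 0 0 0 0 3.5 0;0 0 0 0 0 3.5 0;0 0 0 0 0 3 0;0 0 0 0 0 2.5 0;0 0 0 0 0 2 0;0 0 0 0 0 1 0;0 0 0 0 0 0 0" --grip_force 70

```text
time_s: 2.42
position: [0.4312, 0.3596, 0.0296]
tool_rot: [[-0.997, 0.071, -0.003], [0.071, 0.997, -0.002], [0.003, -0.002, -1.0]]
ft_force: [-0.3, -0.7, -0.7]
grip_width: 0.0855
gripper_force: 0.0
```

>>> jog_arm --plan "0 0 0 -0.4 -0.15 0.4 0;0 0 0 0 0 0.4 0;0 0 0 0 0 0 0;0 0 0 0 0 0 120;0 0 0 0 0 0 255;0 0 0 0 0 0 255;0 0 0 0 0 0 255;0 0 0 0 0 0 255;0 0 0 0 0 0 255;0 0 0 0 0 0 255" --grip_force 70

```text
time_s: 3.25
position: [0.4363, 0.3582, 0.0237]
tool_rot: [[-0.997, 0.071, 0.001], [0.071, 0.997, 0.0], [-0.001, 0.0, -1.0]]
ft_force: [-0.8, -0.7, 3.4]
grip_width: 0.0215
gripper_force: 69.2
```

Run:
```python
from h import *
im=imaging.get_image('wrist'); save(im,'w1.png'); s=env.observe(); print(s['position'],s['grip_width'],s['gripper_force'],s['ft_force'])
```

```text
[0.43633546 0.35820111 0.02364891] 0.020864092335100122 69.2724072933197 [-0.01956486  0.01214301  4.85779937]
```

View pics/w1.png

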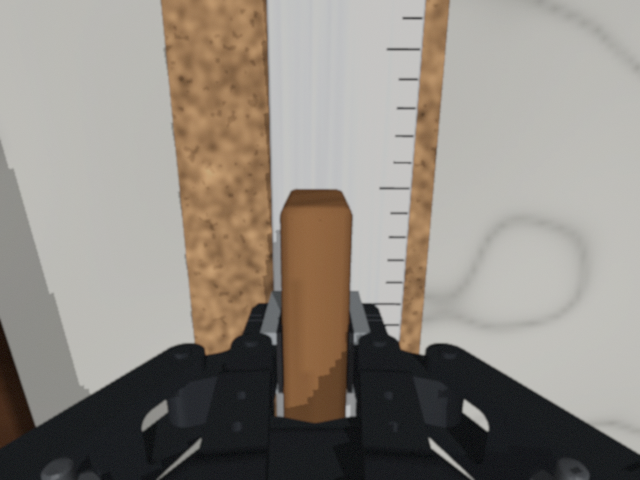

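The ridge is centred between the pads and lined up with them (about (316,300)). Next I lift, rotate and carry.

>>> jog_arm --plan "0 0 0 0 0 -1 255;0 0 0 0 0 -2.5 255;0 0 0 0 0 -3 255;0 0 0 0 0 -3 255;0 0 3 0 0 -1.2 255;0 0 6 0 -1 0 255;0 0 6 0 0 0 255;0 0 6 0 0 0 255;0 0 6 0 0 0 255;0 0 6 0 0 0 255" --grip_force 90

```text
time_s: 4.13
position: [0.4345, 0.3479, 0.1305]
tool_rot: [[-0.794, 0.607, -0.001], [0.607, 0.794, -0.0], [0.0, -0.001, -1.0]]
ft_force: [0.1, 0.0, -3.1]
grip_width: 0.0206
gripper_force: 88.3
```

>>> jog_arm --plan "0 0 6 0 0 0 255;0 0 6 0 0 0 255;0 0 6 0 0 0 255;0 0 6 0 0 0 255;0 0 6 0 0 0 255;0 0 6 0 0 0 255;0 0 6 0 0 0 255;0 0 6 0 0 0 255;0 0 4.9 0 0 0 255;0 0 0 0 0 0 255"

```text
time_s: 4.97
position: [0.4346, 0.348, 0.1304]
tool_rot: [[0.003, 1.0, -0.001], [1.0, -0.003, -0.0], [-0.0, -0.001, -1.0]]
ft_force: [0.0, 0.2, -3.9]
grip_width: 0.0211
gripper_force: 88.3
```

>>> jog_arm --plan "0 0 0 -2 0.4 0 255;0 0 0 -3.5 0.4 0 255;0 0 0 -3.8 0.4 0 255;0 0 0 -3.8 0.4 0 255;0 0 0 -3.8 0.4 0 255;0 0 0 -3.8 0.4 0 255;0 0 0 -3.8 0.4 0 255;0 0 0 -3.8 0.4 0 255;0 0 0 -2.9 0 0 255;0 0 0 0 0 0 255"

```text
time_s: 5.8
position: [0.4672, 0.0318, 0.1305]
tool_rot: [[0.002, 1.0, 0.0], [1.0, -0.002, -0.001], [-0.001, 0.0, -1.0]]
ft_force: [1.1, -0.1, -3.0]
grip_width: 0.0207
gripper_force: 88.3
```

Run:
```python
from h import *
im=imaging.get_image('side'); save(im,'s1.png')
im=imaging.get_image('wrist'); save(im,'w2.png'); 
a=cv2.imread('pics/s1.png');b=cv2.imread('pics/w2.png')
cv2.imwrite('pics/c2.png',cv2.resize(np.hstack([a,b]),(800,300)))
s=env.observe(); print(s['position'],s['tool_rot'].round(4) if hasattr(s['tool_rot'],'round') else s['tool_rot'])
```

```text
[0.46672569 0.03542294 0.13042927] [[ 3.e-04  1.e+00 -5.e-04]
 [ 1.e+00 -3.e-04  3.e-04]
 [ 3.e-04 -5.e-04 -1.e+00]]
```

View pics/c2.png

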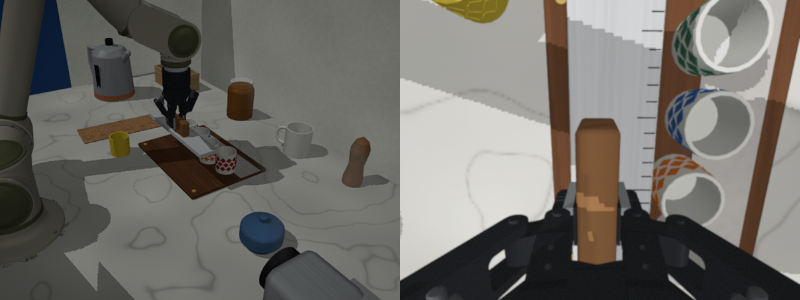

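The ruler is held level behind the cups, with its marked edge facing them and the yellow cup clear. Next I lower it.

>>> jog_arm --plan "0 0 0 0 0 1 255;0 0 0 0 0 2 255;0 0 0 0 0 2 255;0 0 0 0 0 2 255;0 0 0 0 0 1.2 255;0 0 0 0 0 0.8 255;0 0 0 0 0 0.4 255;0 0 0 0 0 0 255;0 0 0 0 0 0 255" --grip_force 100

```text
time_s: 6.65
position: [0.4672, 0.0365, 0.0368]
tool_rot: [[-0.001, 1.0, 0.001], [1.0, 0.001, -0.0], [-0.0, 0.001, -1.0]]
ft_force: [0.7, 0.6, -1.2]
grip_width: 0.0207
gripper_force: 97.9
```

>>> jog_arm --plan "0 0 0 0 0.4 0 255;0 0 0 0 0.4 0 255;0 0 0 0 0.4 0 255;0 0 0 0 0.4 0 255;0 0 0 0 0.4 0 255;0 0 0 0 0.4 0 255;0 0 0 0 0.4 0 255;0 0 0 0 0.4 0 255;0 0 0 0 0.4 0 255;0 0 0 0 0.4 0 255"

```text
time_s: 7.48
position: [0.5065, 0.0363, 0.0361]
tool_rot: [[-0.0, 1.0, -0.002], [1.0, 0.0, 0.0], [0.0, -0.002, -1.0]]
ft_force: [-5.3, -0.8, -0.2]
grip_width: 0.0206
gripper_force: 98.3
```

>>> jog_arm --plan "0 0 0 0 0.3 0 255;0 0 0 0 0.3 0 255;0 0 0 0 0.3 0 255;0 0 0 0 0.3 0 255;0 0 0 0 0.3 0 255;0 0 0 0 0.3 0 255;0 0 0 0 0.3 0 255;0 0 0 0 0.3 0 255;0 0 0 0 0.3 0 255;0 0 0 0 0.3 0 255"

```text
time_s: 8.32
position: [0.5372, 0.0361, 0.0363]
tool_rot: [[0.0, 1.0, -0.0], [1.0, -0.0, -0.0], [-0.0, -0.0, -1.0]]
ft_force: [-3.0, -0.3, -4.0]
grip_width: 0.0206
gripper_force: 97.9
```

>>> jog_arm --plan "0 0 0 0 0.25 0 255;0 0 0 0 0.1 0 255;0 0 0 0 0 0 255;0 0 0 0 0 0 255"

```text
time_s: 8.65
position: [0.5408, 0.0361, 0.0365]
tool_rot: [[0.0, 1.0, 0.001], [1.0, -0.0, -0.0], [-0.0, 0.001, -1.0]]
ft_force: [-0.9, 0.0, -4.6]
grip_width: 0.0206
gripper_force: 98.0
```

```bash
cat > cups.py <<'E'
from h import *
from scipy.optimize import least_squares
def cups(im,guess,R=.0285):
    W=cloud(im)
    for n,(x,y) in guess.items():
        m=(abs(W[...,2]-.072)<.006)&(np.hypot(W[...,0]-x,W[...,1]-y)<.038); P=W[m][:,:2]
        if len(P)<20: print(n,len(P)); continue
        f=lambda p:np.hypot(P[:,0]-p[0],P[:,1]-p[1])-R
        s=least_squares(f,[x,y],loss='soft_l1',f_scale=.002); print(n,m.sum(),s.x.round(4),np.abs(s.fun).mean().round(4))
E
python3 - <<'E'
from cups import *
im=imaging.get_image('top'); save(im,'t3.png')
cups(im,dict(g=(.612,.143),b=(.612,.07),o=(.612,-.002),r=(.612,-.072)))
w=imaging.get_image('wrist')
a=cv2.resize(im['pixels'][140:300,210:430,::-1],(400,300));b=cv2.resize(w['pixels'][:,:,::-1],(400,300))
cv2.imwrite('pics/c3.png',np.hstack([a,b]))
s=env.observe(); print(s['position'],s['ft_force'])
E
```

```text
g 105 [0.6087 0.1417] 0.0011
b 0
o 0
r 238 [ 0.6075 -0.0725] 0.0013
[0.54083519 0.03610281 0.03658255] [-0.14150716  0.23231612 -2.74149774]
```

View pics/c3.png

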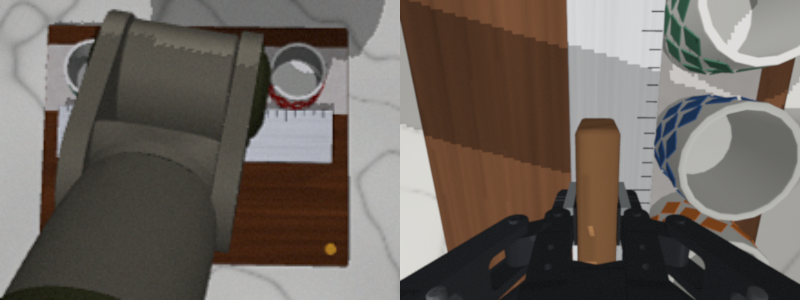

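All four cups touch the edge and stand upright. They are at x≈0.608 against a target of 0.614, so I push 5.5 mm more and then back off.

>>> jog_arm --plan "0 0 0 0 0.15 0 255;0 0 0 0 0.15 0 255;0 0 0 0 0.15 0 255;0 0 0 0 0.1 0 255;0 0 0 0 0 0 255;0 0 0 0 0 0 255"

```text
time_s: 9.25
position: [0.546, 0.0362, 0.0364]
tool_rot: [[-0.0, 1.0, 0.0], [1.0, 0.0, 0.0], [0.0, 0.0, -1.0]]
ft_force: [-4.6, 0.5, -0.5]
grip_width: 0.0209
gripper_force: 98.4
```

>>> jog_arm --plan "0 0 0 0 -0.2 0 255;0 0 0 0 -0.6 0 255;0 0 0 0 -1.2 0 255;0 0 0 0 -1.5 0 255;0 0 0 0 -1.5 0 255;0 0 0 0 -1.5 0 255;0 0 0 0 -1 0 255;0 0 0 0 -0.5 0 255;0 0 0 0 0 0 255"

```text
time_s: 10.0
position: [0.4654, 0.0362, 0.0365]
tool_rot: [[0.0, 1.0, 0.0], [1.0, -0.0, -0.0], [-0.0, 0.0, -1.0]]
ft_force: [0.0, -0.6, -2.8]
grip_width: 0.0209
gripper_force: 98.1
```

>>> jog_arm --plan "0 0 0 0 0 -1 255;0 0 0 0 0 -2 255;0 0 0 0 0 -2.5 255;0 0 0 0 0 -2.5 255;0 0 0 0 0 -1.5 255;0 0 0 2.5 0 0 255;0 0 0 3.5 0 0 255;0 0 0 3.5 0 0 255;0 0 0 3.5 0 0 255;0 0 0 3 0 0 255"

```text
time_s: 10.83
position: [0.4664, 0.1984, 0.1316]
tool_rot: [[-0.0, 1.0, 0.002], [1.0, 0.0, 0.001], [0.001, 0.002, -1.0]]
ft_force: [0.2, -0.1, -2.7]
grip_width: 0.0208
gripper_force: 98.2
```

Run:
```python
from cups import *
im=imaging.get_image('top'); save(im,'t4.png'); W=cloud(im)
cups(im,dict(g=(.614,.143),b=(.614,.07),o=(.614,-.002),r=(.614,-.072)))
# band edges by brightness profile between cups, image-based
g=cv2.cvtColor(im['pixels'],cv2.COLOR_RGB2GRAY).astype(float)
Y=[]
for y in (.195,.105,.034,-.037,-.12):
    xs=np.arange(.565,.68,.001); T=np.linalg.inv(im['world_from_camera']); f=240/np.tan(np.radians(im['fov_y']/2))
    c=np.c_[xs,0*xs+y,0*xs+.012,0*xs+1]@T.T; u=c[:,0]/c[:,2]*f+im['cx']; v=c[:,1]/c[:,2]*f+im['cy']
    p=cv2.remap(g.astype(np.float32),u.astype(np.float32)[None],v.astype(np.float32)[None],1)[0]
    d=np.gradient(cv2.GaussianBlur(p[None],(7,1),0)[0]); print(y,'near',xs[d[:30].argmax()].round(3),'far',xs[60+d[60:98].argmin()].round(3))
cv2.imwrite('pics/c4.png',cv2.resize(im['pixels'][130:300,210:430,::-1],(660,510),interpolation=cv2.INTER_CUBIC))
s=env.observe(); print(s['position'])
for n in ['ruler','mat']:
    for r in models.outline_of('top',n)[:1]: print(n,r['confidence'],r['bbox'])
r=models.outline_of('top','mat')[0]['region']
P=np.array([ray(im,u,v,.004)[:2]*1000 for v,u in zip(*np.nonzero(r))],np.float32); print('mat',cv2.minAreaRect(P))
```

```text
g 248 [0.6136 0.1426] 0.0013
b 229 [0.6133 0.0689] 0.0012
o 233 [ 0.6127 -0.0019] 0.0012
r 239 [ 0.6124 -0.0724] 0.0012
0.195 near 0.577 far 0.652
0.105 near 0.577 far 0.652
0.034 near 0.577 far 0.651
-0.037 near 0.577 far 0.652
-0.12 near 0.577 far 0.651
[0.46612936 0.20225492 0.13161653]
ruler 0.88 [264.6, 243.2, 84.3, 35.3]
mat 0.97 [170.9, 223.6, 53.8, 105.8]
mat ((523.0394287109375, 347.465087890625), (109.66399383544922, 218.61392211914062), 86.36434936523438)
```

View pics/c4.png

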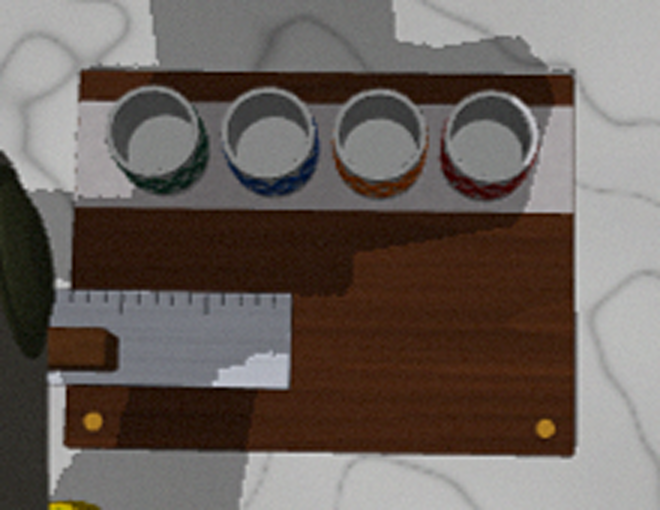

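The four cups stand upright, with centres at x=0.6124-0.6136 on a band running from 0.577 to 0.6515. They are wholly on it and in line. Next I take the ruler back to the mat, centred near (0.455, 0.351) with a yaw of about 86.2°.

>>> jog_arm --plan "0 0 0 2 -0.3 0 255;0 0 0 3.3 -0.3 0 255;0 0 0 3.3 -0.3 0 255;0 0 0 3.2 -0.3 0 255;0 0 0 2 0 0 255;0 0 -3.2 0 0 0 255;0 0 -6 0 0 0 255;0 0 -6 0 0 0 255;0 0 -6 0 0 0 255;0 0 -6 0 0 0 255"

```text
time_s: 11.87
position: [0.4548, 0.3331, 0.1313]
tool_rot: [[-0.46, 0.888, 0.0], [0.888, 0.46, -0.0], [-0.0, 0.0, -1.0]]
ft_force: [0.8, -0.4, -1.9]
grip_width: 0.0204
gripper_force: 98.3
```

>>> jog_arm --plan "0 0 -6 0 0 0 255;0 0 -6 0 0 0 255;0 0 -6 0 0 0 255;0 0 -6 0 0 0 255;0 0 -6 0 0 0 255;0 0 -6 0 0 0 255;0 0 -6 0 0 0 255;0 0 -6 0 0 0 255;0 0 -6 0 0 0 255;0 0 -5 0 0 0 255"

```text
time_s: 12.7
position: [0.4548, 0.333, 0.1313]
tool_rot: [[-0.998, 0.063, 0.0], [0.063, 0.998, -0.0], [-0.0, -0.0, -1.0]]
ft_force: [-0.4, -0.2, -2.7]
grip_width: 0.0208
gripper_force: 98.3
```

>>> jog_arm --plan "0 0 0 0 0 0 255;0 0 0 0 0 0 255"

```text
time_s: 12.87
position: [0.4546, 0.3334, 0.1313]
tool_rot: [[-0.998, 0.07, 0.0], [0.07, 0.998, -0.0], [-0.0, 0.0, -1.0]]
ft_force: [0.1, 0.3, -3.5]
grip_width: 0.0209
gripper_force: 98.2
```

Run:
```python
from h import *
s=env.observe(); print(s['position'],np.round(s['tool_rot'],4).tolist())
im=imaging.get_image('wrist'); save(im,'w5.png')
```

```text
[0.45456854 0.33337351 0.13133306] [[-0.9975, 0.0703, 0.0003], [0.0703, 0.9975, -0.0], [-0.0003, 0.0, -1.0]]
```

View pics/w5.png

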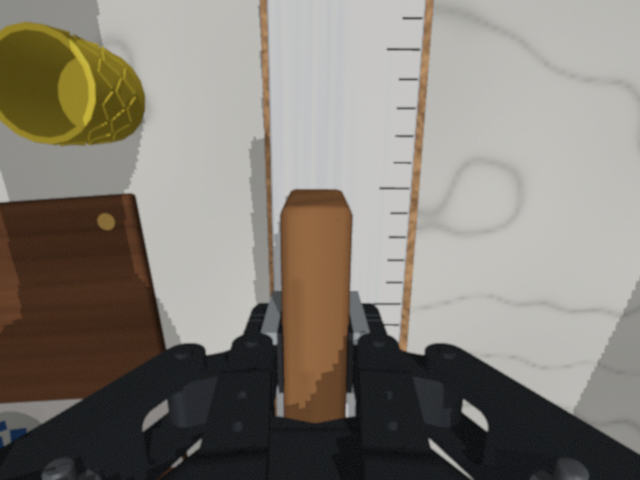

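The mat shows evenly on both sides of the ruler and parallel to it. I shift about 6.5 mm in +y and lower gently.

>>> jog_arm --plan "0 0 0 0 0.65 1 255;0 0 0 0 0 2 255;0 0 0 0 0 2 255;0 0 0 0 0 2 255;0 0 0 0 0 1.5 255;0 0 0 0 0 1 255;0 0 0 0 0 0.5 255;0 0 0 0 0 0.3 255;0 0 0 0 0 0.2 255;0 0 0 0 0 0 255"

```text
time_s: 13.75
position: [0.4546, 0.3408, 0.0266]
tool_rot: [[-0.998, 0.067, 0.001], [0.067, 0.998, 0.0], [-0.001, 0.0, -1.0]]
ft_force: [0.8, 0.5, -2.4]
grip_width: 0.0208
gripper_force: 98.2
```

>>> jog_arm --plan "0 0 0 0 0 0.1 255;0 0 0 0 0 0.05 255;0 0 0 0 0 0.05 255;0 0 0 0 0 0 255;0 0 0 0 0 0 255"

```text
time_s: 14.17
position: [0.4544, 0.3407, 0.0245]
tool_rot: [[-0.998, 0.066, 0.0], [0.066, 0.998, 0.0], [-0.0, 0.0, -1.0]]
ft_force: [-0.7, 0.5, -2.8]
grip_width: 0.0205
gripper_force: 98.2
```

>>> jog_arm --plan "0 0 0 0 0 0.05 255;0 0 0 0 0 0.03 255;0 0 0 0 0 0 255;0 0 0 0 0 0 255;0 0 0 0 0 0 255"

```text
time_s: 14.58
position: [0.4544, 0.3407, 0.0237]
tool_rot: [[-0.998, 0.066, 0.0], [0.066, 0.998, 0.0], [-0.0, 0.0, -1.0]]
ft_force: [-0.6, 0.4, 0.6]
grip_width: 0.0209
gripper_force: 98.8
```

>>> jog_arm --plan "0 0 0 0 0 0.03 255;0 0 0 0 0 0 255;0 0 0 0 0 0 200;0 0 0 0 0 0 150;0 0 0 0 0 0 100;0 0 0 0 0 0 50;0 0 0 0 0 0 0;0 0 0 0 0 0 0;0 0 0 0 0 0 0;0 0 0 0 0 0 0" --grip_force 30

```text
time_s: 15.42
position: [0.4544, 0.3406, 0.0232]
tool_rot: [[-0.998, 0.066, 0.0], [0.066, 0.998, -0.0], [-0.0, -0.0, -1.0]]
ft_force: [-0.1, -0.1, -0.4]
grip_width: 0.0852
gripper_force: 0.0
```

>>> jog_arm --plan "0 0 0 0 0 -0.5 0;0 0 0 0 0 -1 0;0 0 0 0 0 -2 0;0 0 0 0 0 -3 0;0 0 0 0 0 -3.5 0;0 0 0 0 0 -3.5 0;0 0 0 0 0 -3.5 0;0 0 0 2 0 -2 0;0 0 0 3 0 0 0;0 0 0 3 0 0 0"

```text
time_s: 16.25
position: [0.3741, 0.3459, 0.2154]
tool_rot: [[-0.998, 0.067, 0.003], [0.067, 0.998, 0.002], [-0.003, 0.002, -1.0]]
ft_force: [-0.5, 0.8, -0.3]
grip_width: 0.0853
gripper_force: 0.0
```

>>> jog_arm --plan "0 0 0 3 2 0 0;0 0 0 3 2 0 0;0 0 0 3 2 0 0;0 0 0 3 2 0 0;0 0 0 3 2 0 0;0 0 0 0 2 0 0;0 0 0 0 0 0 0;0 0 0 0 0 0 0;0 0 0 0 0 0 0;0 0 0 0 0 0 0"

```text
time_s: 17.08
position: [0.2332, 0.4749, 0.2136]
tool_rot: [[-0.998, 0.067, 0.0], [0.067, 0.998, 0.0], [-0.0, 0.0, -1.0]]
ft_force: [0.5, -0.1, 0.9]
grip_width: 0.0855
gripper_force: 0.0
```

Run:
```python
from cups import *
im=imaging.get_image('top'); W=cloud(im)
cups(im,dict(g=(.614,.143),b=(.614,.07),o=(.614,-.002),r=(.614,-.072)))
m=(W[...,2]>.01)&(W[...,2]<.024)&(abs(W[...,0]-.45)<.18)&(abs(W[...,1]-.35)<.05)
print(cv2.minAreaRect((W[m][:,:2]*1000).astype(np.float32)),W[m][:,2].std())
cv2.imwrite('pics/c6.png',cv2.resize(im['pixels'][120:390,90:550,::-1],None,fx=1.7,fy=1.7))
s=env.observe(); print(s['position'],s['time_s'],s['ft_force'])
```

```text
g 242 [0.6137 0.1426] 0.0012
b 242 [0.6132 0.069 ] 0.0013
o 236 [ 0.6127 -0.0018] 0.0012
r 240 [ 0.6123 -0.0725] 0.0012
((454.3457946777344, 350.1780700683594), (58.12401580810547, 300.1723327636719), 85.76181030273438) 0.0018430225630552772
[0.23329426 0.47490409 0.2135223 ] 17.1333 [-0.0898882  -1.25661086 -0.32834198]
```

View pics/c6.png

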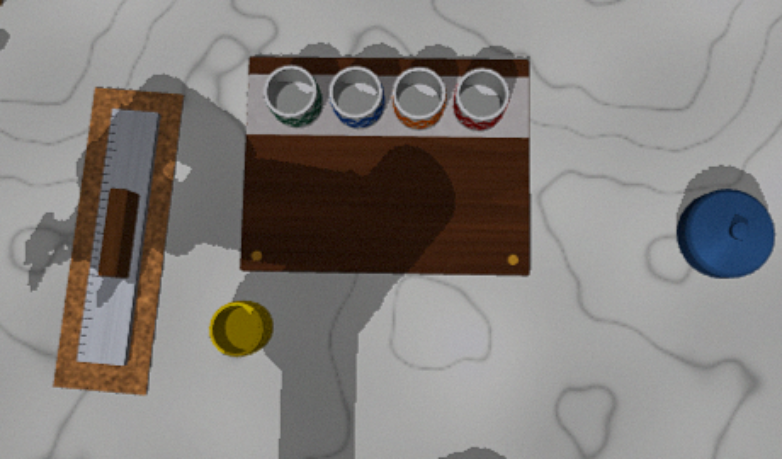

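The ruler lies flat and centred on its mat. The four cups are in a straight row on the band, and the bowl and yellow cup have not moved.

```bash
python3 -c "
from rig import job; print(job.close_job())"
```

```text
the job is handed in; nothing more can be done
None
```

The job is handed in: by the last top-camera check, all four cups stand upright in a straight row (within about 1.5 mm) wholly on the white band, the ruler is back flat and lengthwise on its mat and released, the sugar bowl was not touched, and it took about 17 s of the 58 s allowed.

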